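# Focus the lens with the edge thumbwheel, then switch on the lamp

### The job

On the optics console, roll the ribbed blue edge thumbwheel with a fingertip until the red pointer of the lens carriage lines up with the yellow flag (not the white one). Press the wheel only lightly, as its spindle is delicate, and move the lens by the wheel alone. Once it is lined up, press the green button fully down to switch on the lamp, let go, and leave the lens setting and the things around the console as they are.

Things in the scene. Friction and masses are not known exactly. Their poses are not given: they have to be found in the camera images.
- console: Optics console, fixed: grey box with a level grey top, 220 (x) x 280 (y) x 80 mm high. Origin: centre of its underside. Axes: z up, -x its front (towards the robot), y along slot, lens rail and scale. All points here have these axes.
- slot (a point): Centre of the narrow slot (62 mm along console y, 16 mm wide) at the level of the console's top. The ribbed blue rim of the thumbwheel stands out of it, its highest point right above this point. How far it stands out differs from start to start, 7 to 17 mm, and is not measured: feel for it. The axle is sprung: the wheel gives from about 1 N, 1 mm more per 4 N, hard stop after 4 mm.
- thumbwheel (a joint): Turn of the wheel (rad; radius 30 mm, 12 mm thick, axle along console x). Grows as its top moves to console +y; the lens moves the same way, 16 mm per rad, 0 = mid rail, stops at +-3.6. Turning takes 0.8 N at the rim; it stays where left. One stroke along the slot gives about 1 rad: lift and repeat. Over 9 N on the wheel damages the spindle; press with 2 to 5 N.
- pointer (a point): Tip of the red pointer of the lens carriage, 4 to 22 mm above the console's top (set by hand, varies). The carriage (22 x 22 mm foot, round brass-rimmed lens, up to 60 mm high over the top) slides along console y on a steel rail 110 mm beyond the slot; this tip lies 25 mm beyond the rail. The robot must not touch the carriage.
- yellow_mark (a point): Foot of the post of the yellow flag, on its centre line, 4 mm above the console's top. The flag is fixed, 30 mm high, 14 mm wide, on a 16 x 10 mm foot, 149 mm beyond the slot (console x). The pointer is lined up when its console y equals that of this point. Yellow and white flag may change sides.
- white_mark (a point): The same point of the white flag, a decoy.
- button_top (a point): Centre of the top of the green push button (28 mm across), on the top panel 100 mm to the console's +y of the slot. It travels 6 mm straight down and needs about 5 N to go fully down; it springs back.
- button (a joint): Travel of the green button, m: 0 released, 0.006 fully down.
- cone: Loose wooden cone, 64 mm across, 75 mm high, beside the console; origin at the centre of its underside. Leave it alone.
- fork: Loose tuning fork on a wooden sounding box, 90 x 50 mm, 133 mm high, beside the console; origin at the centre of its underside. Leave it alone.
- kitbox: Loose blue kit box with clear lid, 116 x 80 x 50 mm, beside the console; origin at the centre of its underside. Leave it alone.

How it is judged:
By the outcome, as a careful person would: the job done as asked, in the order asked, and still so for the second after the job is handed in, with the robot touching nothing.
It also fails if it takes over 58 s, if anything falls off the work surface, if the arm or the gripper's body presses on something with over 40 N, if the wrist force passes 120 N, or if a joint passes its speed limit or range.

### The arm

A 6-joint arm with a two-finger parallel gripper is mounted at the origin on the work surface. World frame = base frame: x ahead of the robot, y to its left, z up, the work surface at z = 0. Lengths are in m, angles in rad, forces in N, time in s.
With the tool pointing down it reaches from about 0.375 to 0.9 m from the base axis. Payload 3.1 kg.
Tool frame: the origin (TCP) lies midway between the tips of the shut fingers; the grasp point (between the pads) lies 19 mm behind it (grip_depth is the distance from the TCP to the grasp point, in m); y points along the fingers, z is the direction in which the jaws open and shut, and the axes are right-handed (so a half turn about y gives the same grasp; the last joint's range is limited). The gripper opens to 85 mm and grips with 20 to 120 N. Pads are 22 mm wide; open, the fingers measure 114 mm over their backs; the gripper's body (76 mm by 85 mm) begins 54 mm behind the grasp point. The pads swing forward as they close: fully open they stand 13 mm farther back than shut.
Start: joints at [-1.288, 0.527, 1.433, -0, 1.181, -0.178], TCP at [0.278, -0.559, 0.231] pointing down, gripper open.
Joint ranges: [-3.08, 3.08], [-0.75, 2.2], [0.22, 2.44], [-1.43, 4.57], [0, 2.65], [-2.85, 2.85]. Speed limits (rad/s): [2.79, 2.79, 3.14, 3.14, 3.14, 3.14].

### API

Orientations are given as a unit quaternion [x, y, z, w].
In Python, from station import sense, snapshot, camera_model, sign_off, grip_depth gives the robot as it stands.
- The arm moves only by the tool play_rows, never from a script. Its argument "deltas" is a list of rows, each a list of 6 numbers: the shift along the tool's x, y, z in m, then the turn, a rotation vector about the tool's x, y, z in rad. A call has 1 to 12 rows; each row is the pose to reach, as a shift and turn from the pose commanded when the call began, along the tool's axes at that moment; what a row does not reach only later rows make up. A row lasts 1/10 s, in which the tool goes at most 50 mm and 8.59 degrees, less where a joint would pass 70% of its speed; a pose out of reach is approached as far as the arm can. A call with a gripper value outside its range is refused whole. "gripper" is the finger opening in m, from 0 to 0.0854, set as the call begins (left out, the last holds). The fingers move at their own pace and stop on an object; "force" is the grip in N (left out, the last holds). Time passes only in rows, so rows that repeat a pose let the fingers close. It gives the time, the measured TCP pose, the force and the opening at its end, in the units of the state.
- sense(): the state, without advancing time (a new reading comes with each control period).
- snapshot(name): name is "side" or "top"; returns the picture (400x640x3 uint8, red, green, blue); there is no depth.
- camera_model(name): a dict with "fx", "fy", "cx", "cy" (pixels), "camera_from_world" (4x4, takes a point from world to camera coordinates). Camera axes: x right, y up, looking along -z (the intrinsics and any distortion apply to the point x, -y, -z); pixel columns grow to the right and rows downward; lengths in m; the calibration is good to about 2 mm. A picture is of the moment at which its call begins. camera_model takes no time and is no camera call.
- sign_off(): hands the job in, once; it reports no verdict.
The state is a dict: "t": time; "q": joint angles; "qd": joint speeds; "tau": joint torques, N m; "tcp_pos": TCP position; "tool_rot": TCP orientation; "force": force on the tool from outside, world axes, zero at the start; "ft_torque": the same for the moment, N m; "finger_gap": opening from 0.0 (shut) to 1.0 (fully open).
Only numpy, scipy, OpenCV 4.12 (cv2) and the standard library are available. Lean on these libraries where they do the work, as an engineer would, in place of code of your own. Each camera call takes 0.05 s, during which the arm holds its last target.

## Working session

There is one attempt and no reset: what is moved stays moved. The work goes in short steps, Python scripts to look and compute and a tool call to move; the robot and the scene stay as the last step left them, time stands still between calls to the robot, and variables do not carry over. Pictures are saved under pics/ and viewed, and the job is handed in when it is done.

Besides the shell and the picture viewer there is one more tool, called after "Request:" as a command line: name --pt "numbers of a row" for each row, then --argument value for the rest. play_rows: Moves the arm, as the interface text tells. Its arguments: {"type":"object","properties":{"deltas":{"type":"array"},"gripper":{"type":"number"},"force":{"type":"number"}},"required":["deltas"]}

```bash
mkdir -p pics; ls; python3 - <<'E'
from station import *
import cv2
s=sense();print({k:s[k] for k in('t','tcp_pos','tool_rot','force','finger_gap')});print(grip_depth() if callable(grip_depth) else grip_depth)
for n in('side','top'):
    cv2.imwrite(f'pics/{n}0.png',snapshot(n)[:,:,::-1]);print(camera_model(n))
E
```

```text
pics
{'t': 0.0, 'tcp_pos': array([ 0.2782856 , -0.55881899,  0.23032761]), 'tool_rot': array([-0.16185772,  0.68911476, -0.68756855,  0.1617789 ]), 'force': array([0.40363201, 0.08692876, 0.18139819]), 'finger_gap': 0.9999403282173268}
0.0187
{'fx': 387.53984983783295, 'fy': 387.53984983783295, 'cx': 318.2377410959688, 'cy': 196.72786299140503, 'camera_from_world': array([[ 0.97644051, -0.21569372,  0.00633706, -0.58239448],
       [ 0.15970645,  0.74211288,  0.65097029, -0.16783424],
       [-0.14511301, -0.63462169,  0.75907676, -0.68695775],
       [ 0.        ,  0.        ,  0.        ,  1.        ]])}
{'fx': 394.7010265466654, 'fy': 394.7010265466654, 'cx': 320.79712904287595, 'cy': 191.71538253552714, 'camera_from_world': array([[-0.13439678, -0.9909214 , -0.00350451,  0.09313787],
       [ 0.9688554 , -0.13214465,  0.20942066, -0.60624627],
       [-0.20798251,  0.02475009,  0.97781936, -0.63245177],
       [ 0.        ,  0.        ,  0.        ,  1.        ]])}
```

View pics/side0.png

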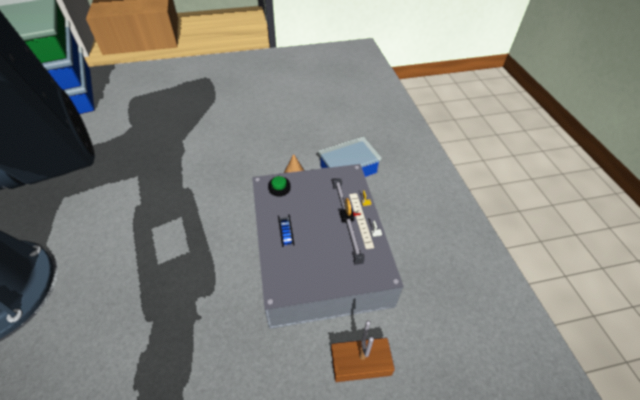

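View pics/top0.png

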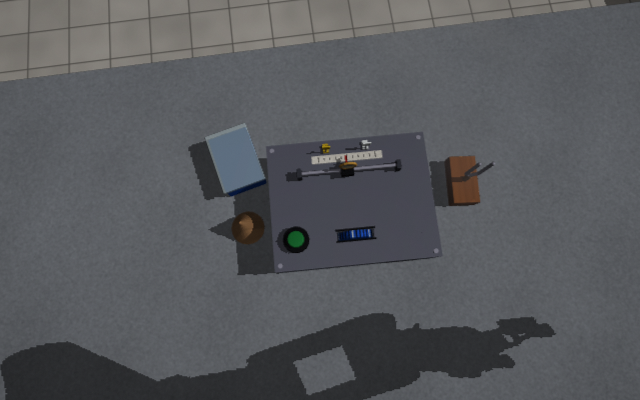

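```bash
python3 - <<'E'
import cv2
t=cv2.imread('pics/top0.png');s=cv2.imread('pics/side0.png')
cv2.imwrite('pics/tc0.png',cv2.resize(t[125:185,290:410],None,fx=6.5,fy=6.5,interpolation=cv2.INTER_CUBIC))
cv2.imwrite('pics/tc1.png',cv2.resize(t[120:280,260:450],None,fx=4,fy=3.7,interpolation=cv2.INTER_CUBIC) if 0 else cv2.resize(t[125:275,255:450],None,fx=4,fy=4,interpolation=cv2.INTER_CUBIC))
cv2.imwrite('pics/sc0.png',cv2.resize(s[160:320,245:405],None,fx=3.7,fy=3.7,interpolation=cv2.INTER_CUBIC))
cv2.imwrite('pics/sc1.png',cv2.resize(s[180:260,325:405],None,fx=7.5,fy=7.5,interpolation=cv2.INTER_CUBIC))
E
```

```text
(no output)
```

View pics/tc0.png

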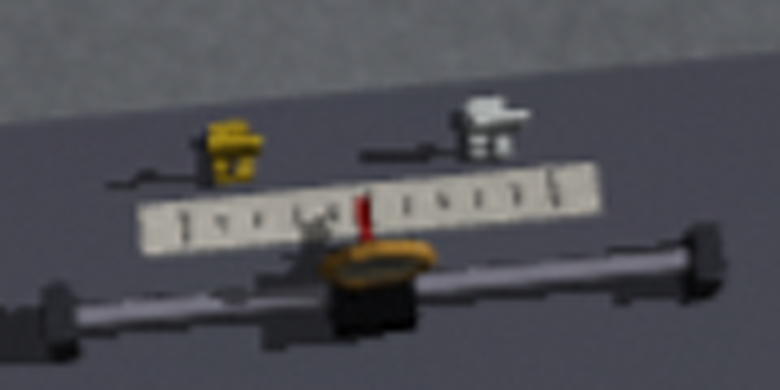

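View pics/tc1.png

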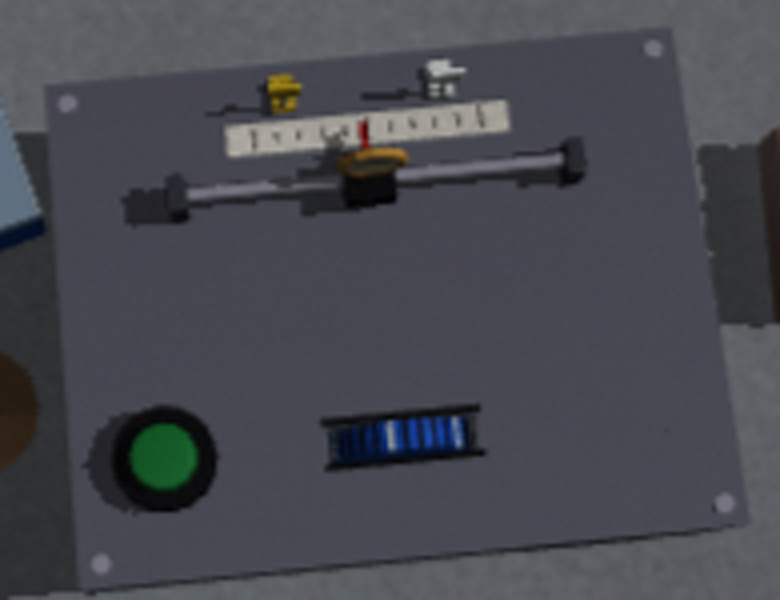

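View pics/sc0.png

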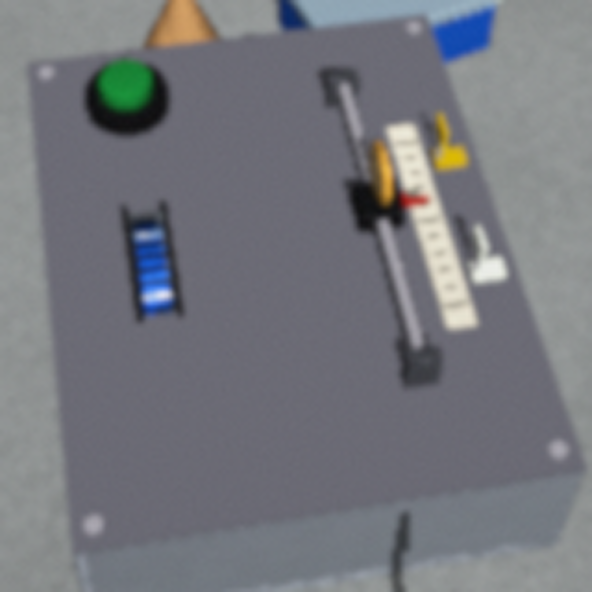

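View pics/sc1.png

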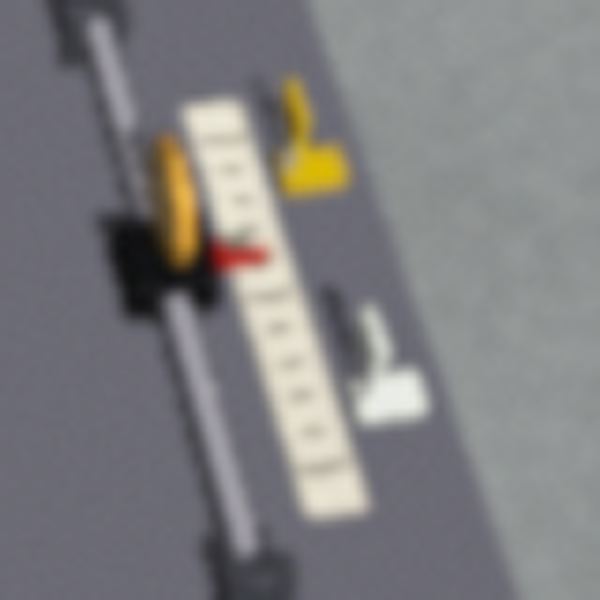

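```bash
cat > h.py <<'E'
import numpy as np, cv2
from station import *
from scipy.optimize import least_squares
CM={n:camera_model(n) for n in('side','top')}
def proj(n,p):
    c=CM[n];p=np.atleast_2d(p);q=p@c['camera_from_world'][:3,:3].T+c['camera_from_world'][:3,3]
    return np.c_[c['cx']+c['fx']*q[:,0]/-q[:,2], c['cy']+c['fy']*-q[:,1]/-q[:,2]]
def ray(n,uv):
    c=CM[n];R=c['camera_from_world'][:3,:3];t=c['camera_from_world'][:3,3]
    d=R.T@np.array([(uv[0]-c['cx'])/c['fx'],-(uv[1]-c['cy'])/c['fy'],-1.]);return -R.T@t,d
def atz(n,uv,z):
    o,d=ray(n,uv);return o+d*(z-o[2])/d[2]
def tri(us,ut):
    A=[];b=[]
    for n,u in(('side',us),('top',ut)):
        o,d=ray(n,u);d=d/np.linalg.norm(d);P=np.eye(3)-np.outer(d,d);A.append(P);b.append(P@o)
    A=np.vstack(A);b=np.hstack(b);x=np.linalg.lstsq(A,b,rcond=None)[0];return x,np.linalg.norm(A@x-b)
def crop(pt,s,ox,oy): return ((pt[0]+.5)/s-.5+ox,(pt[1]+.5)/s-.5+oy)
def toC(p,pose):
    x,y,a=pose;d=np.asarray(p)[:2]-[x,y];c,s=np.cos(a),np.sin(a);return np.r_[c*d[0]+s*d[1],-s*d[0]+c*d[1],np.asarray(p)[2]-.08]
def toW(p,pose):
    x,y,a=pose;c,s=np.cos(a),np.sin(a);return np.array([x+c*p[0]-s*p[1],y+s*p[0]+c*p[1],p[2]+.08])
E
python3 - <<'E'
from h import *
T=[crop(p,4,255,125) for p in((45,87),(672,27),(748,522),(80,590))]
S=[crop(p,3.7,245,160) for p in((428,15),(585,468),(75,550),(28,63))]
C=np.array([[.11,.14,0],[.11,-.14,0],[-.11,-.14,0],[-.11,.14,0]])
def res(v,which):
    W=np.array([toW(c,v) for c in C]);r=[]
    if 't' in which:r.append((proj('top',W)-T).ravel())
    if 's' in which:r.append((proj('side',W)-S).ravel())
    return np.hstack(r)
for w in('t','s','ts'):
    f=least_squares(res,[.65,0,0],args=(w,));print(w,f.x,np.round(f.fun,1))
pose=f.x
for n in CM: print(n,'cam',ray(n,(0,0))[0], toC(ray(n,(0,0))[0],pose))
P=lambda nm,n,uv,z:print(nm,n,np.round(toC(atz(n,uv,.08+z),pose)*1e3,1))
t1=lambda x,y:crop((x,y),4,255,125); t0=lambda x,y:crop((x,y),6.5,290,125); s0=lambda x,y:crop((x,y),3.7,245,160); s1=lambda x,y:crop((x,y),7.5,325,180)
P('slot','top',t1(403,437),0);P('slot','side',s0(152,261),0)
P('btn','top',t1(164,456),.015);P('btn base','top',t1(164,456),0)
print('btn tri',tri(s0(127,83),t1(164,456)),toC(tri(s0(127,83),t1(164,456))[0],pose)*1e3)
x,e=tri(s1(270,257),t0(363,197));print('ptr',toC(x,pose)*1e3,e)
for z in(.004,.013,.022):P('ptr','top',t0(363,197),z);P('ptr','side',s1(270,257),z)
P('yfoot','top',t0(233,168),.004);P('yfoot','side',s1(315,168),.004)
P('wfoot','top',t0(488,145),.004);P('wfoot','side',s1(392,396),.004)
# predicted y flag
for yy,nm in((.03,'y'),):
  pass
E
```

```text
t [ 0.59007166 -0.03904693 -0.03788102] [-0.3 -0.5 -0.3 -0.1  0.6  0.4 -0.1  0.1]
s [ 0.58957573 -0.03846117 -0.04241841] [ 0.1 -0.7  1.  -0.  -0.9  0.4 -0.2 -0.5]
ts [ 0.58978377 -0.03878244 -0.04008136] [-0.3 -0.5 -0.2  0.2  0.4  0.8 -0.4  0.1  0.1 -0.6  1.4 -0.1 -0.5  0.7
 -0.2 -0.3]
side cam [ 0.49579127 -0.43702516  0.63439943] [-0.07795917 -0.40168922  0.55439943]
top cam [0.4683435  0.02783335 0.74571048] [-0.12401207  0.06169609  0.66571048]
slot top [-59.8  -0.6  -0. ]
slot side [-60.5  -0.6  -0. ]
btn top [-59.7  99.5  15. ]
btn base top [-58.2 100.3  -0. ]
btn tri (array([0.53390021, 0.06284068, 0.09763123]), np.float64(7.443501499847675e-08)) [-59.91078049  99.30220495  17.6312264 ]
ptr [75.00626054  2.35305725 13.48100732] 0.001162829459432469
ptr top [78.8  1.5  4. ]
ptr side [76.8  9.2  4. ]
ptr top [76.   2.3 13. ]
ptr side [74.3  2.5 13. ]
ptr top [73.3  3.1 22. ]
ptr side [71.8 -4.2 22. ]
yfoot top [90.2 35.5  4. ]
yfoot side [94.6 34.4  4. ]
wfoot top [ 90.1 -33.7   4. ]
wfoot side [ 94.6 -35.3   4. ]
```

```bash
cat >> h.py <<'E'
pose=np.array([.58978,-.03878,-.04008])
def box(cx,cy,z0,z1,wx,wy): return np.array([[cx+a*wx/2,cy+b*wy/2,z] for z in(z0,z1) for a,b in((-1,-1),(1,-1),(1,1),(-1,1))])
def drawbox(im,n,B,s,ox,oy,col,sh=(0,0)):
    uv=proj(n,np.array([toW(b/1e3,pose) for b in B]))+sh
    q=[tuple(np.int32(np.round(((u-ox)+.5)*s-.5 if 0 else (np.array(u)-[ox,oy]+.5)*s-.5))) for u in uv]
    for i in range(4):
        for a,b in((i,(i+1)%4),(i+4,(i+1)%4+4),(i,i+4)): cv2.line(im,q[a],q[b],col,1,cv2.LINE_AA)
def zoom(im,s,ox,oy,w,h,interp=cv2.INTER_CUBIC): return cv2.resize(im[oy:oy+h,ox:ox+w],None,fx=s,fy=s,interpolation=interp)
E
python3 - <<'E'
from h import *
out=[]
for n,o in(('top',(312,138)),('side',(350,182))):
    im=zoom(cv2.imread(f'pics/{n}0.png'),14,o[0],o[1],28,28,cv2.INTER_NEAREST);raw=im.copy()
    drawbox(im,n,box(89,35,0,4,10,16),14,*o,(255,255,255))
    drawbox(im,n,box(89,35,0,4,16,10),14,*o,(255,0,255))
    drawbox(im,n,box(89,35,4,30,2,2),14,*o,(0,255,0))
    out.append(im)
cv2.imwrite('pics/ov0.png',np.hstack(out))
E
```

```text
(no output)
```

View pics/ov0.png

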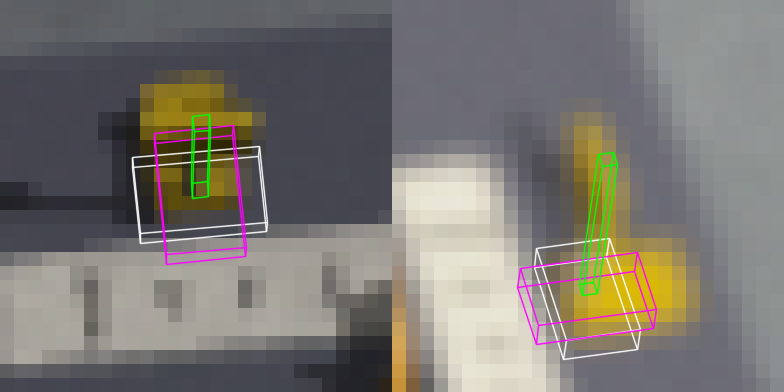

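```bash
cat >> h.py <<'E'
from scipy.spatial.transform import Rotation as Ro
def st():
    s=sense();R=Ro.from_quat(s['tool_rot']).as_matrix();return s,R
def togo(pw,yaw=None):
    """tool-axis delta to world point pw"""
    s,R=st();return R.T@(np.asarray(pw)-s['tcp_pos'])
E
python3 - <<'E'
from h import *
s,R=st();print(np.round(R,3))
a=pose[2]
cx=np.array([np.cos(a),np.sin(a),0]);cy=np.array([-np.sin(a),np.cos(a),0])
for zt in(cy,-cy,cx,-cx):
    y=np.array([0,0,-1.]);x=np.cross(y,zt);Rt=np.c_[x,y,zt]
    print(np.round(Ro.from_matrix(R.T@Rt).as_rotvec(),3))
sl=toW([-.06,-.0006,0],pose);b=toW([-.06,.0995,.0175],pose);print('slot',sl,'btn',b)
print('to slot+60mm',togo(sl+[0,0,.06]),np.round(s['q'],3))
E
```

```text
[[-0.895 -0.001  0.446]
 [-0.446  0.002 -0.895]
 [-0.    -1.    -0.002]]
[ 0.    -2.64  -0.003]
[0.002 0.502 0.   ]
[ 2.000e-03 -1.069e+00 -1.000e-03]
[2.000e-03 2.073e+00 2.000e-03]
slot [ 0.52980414 -0.03697536  0.08      ] btn [0.53381508 0.06304425 0.0975    ]
to slot+60mm [-0.45765784  0.09126915 -0.355008  ] [-1.288  0.528  1.434 -0.     1.181 -0.178]
```

Request:
play_rows --pt "-0.035 0 -0.027 0 -0.08 0" --pt "-0.07 0 -0.055 0 -0.17 0" --pt "-0.11 0 -0.085 0 -0.26 0" --pt "-0.15 0 -0.116 0 -0.35 0" --pt "-0.19 0 -0.147 0 -0.44 0" --pt "-0.23 0 -0.178 0 -0.54 0" --pt "-0.27 0 -0.209 0 -0.63 0" --pt "-0.31 0.01 -0.24 0 -0.72 0" --pt "-0.345 0.02 -0.268 0 -0.81 0" --pt "-0.385 0.03 -0.299 0 -0.9 0" --pt "-0.42 0.035 -0.326 0.001 -0.99 0" --pt "-0.4577 0.04 -0.355 0.002 -1.069 -0.001" --gripper 0 --force 20

```text
t: 1.3
tcp_pos: [0.5302, -0.0359, 0.1906]
tool_rot: [0.491, -0.509, 0.509, -0.49]
force: [0.8, -0.4, 0.0]
finger_gap: 0.002
```

Request:
play_rows --pt "0 0 0 0 0 0" --pt "0 0 0 0 0 0" --pt "0 0 0 0 0 0" --pt "0 0 0 0 0 0"

```text
t: 1.7
tcp_pos: [0.5297, -0.0391, 0.1914]
tool_rot: [0.49, -0.51, 0.511, -0.489]
force: [-0.1, 1.0, -0.2]
finger_gap: -0.0
```

```bash
python3 - <<'E'
from h import *
for n in('top','side'): cv2.imwrite(f'pics/{n}1.png',snapshot(n)[:,:,::-1])
s,R=st();print(s['t'],s['tcp_pos'],np.round(R,3),s['force'],s['finger_gap'],np.round(s['q'],2))
print(toC(s['tcp_pos'],pose)*1e3)
im=np.hstack([zoom(cv2.imread('pics/top1.png'),2,220,110,240,200)[:,:400],zoom(cv2.imread('pics/side1.png'),2,220,120,200,200)]);cv2.imwrite('pics/m1.png',im)
E
```

```text
1.8 [ 0.52980093 -0.03912641  0.19149508] [[-0.043  0.001  0.999]
 [-0.999 -0.002 -0.043]
 [ 0.002 -1.     0.001]] [-0.43686962  0.49700011  0.00581551] -0.0025200577691578256 [-0.28  0.46  1.71 -0.    0.97 -0.24]
[-59.91701928  -2.74944738 111.49508164]
```

View pics/m1.png

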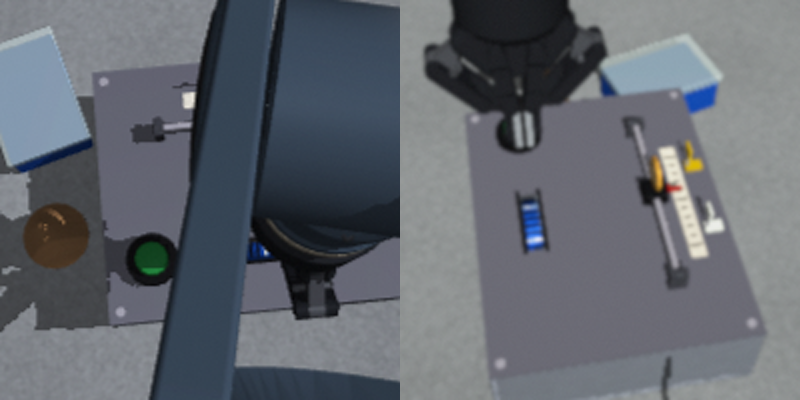

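Request:
play_rows --pt "0.002 0.02 0 0 0 0" --pt "0.004 0.04 0 0 0 0" --pt "0.006 0.06 0 0 0 0" --pt "0.0065 0.075 0 0 0 0" --pt "0.0065 0.085 0 0 0 0" --pt "0.0065 0.09 0 0 0 0" --pt "0.0065 0.09 0 0 0 0" --pt "0.0065 0.09 0 0 0 0"

```text
t: 2.6
tcp_pos: [0.5303, -0.0447, 0.1018]
tool_rot: [0.49, -0.509, 0.511, -0.49]
force: [0.7, -1.3, 0.3]
finger_gap: 0.002
```

```bash
cat > r.py <<'E'
from h import *
F=[]
s,R=st();print(s['t'],'C',np.round(toC(s['tcp_pos'],pose)*1e3,2),'F',np.round(s['force'],2))
E
python3 r.py
```

```text
2.6 C [-59.15  -8.26  21.84] F [ 0.72 -1.27  0.32]
```

Request:
play_rows --pt "0 0.002 0 0 0 0" --pt "0 0.004 0 0 0 0" --pt "0 0.004 0 0 0 0"

```text
t: 2.9
tcp_pos: [0.5299, -0.0443, 0.0974]
tool_rot: [0.49, -0.509, 0.511, -0.49]
force: [-1.2, 0.4, 0.3]
finger_gap: -0.0
```

Request:
play_rows --pt "0 0.001 0 0 0 0" --pt "0 0.001 0 0 0 0"

```text
t: 3.1
tcp_pos: [0.5299, -0.0444, 0.0963]
tool_rot: [0.49, -0.509, 0.511, -0.49]
force: [0.4, -0.3, -0.7]
finger_gap: 0.001
```

Request:
play_rows --pt "0 0.001 0 0 0 0" --pt "0 0.001 0 0 0 0"

```text
t: 3.3
tcp_pos: [0.5299, -0.0444, 0.0952]
tool_rot: [0.49, -0.509, 0.511, -0.49]
force: [0.3, 0.2, -0.4]
finger_gap: 0.002
```

Request:
play_rows --pt "0 0.001 0 0 0 0" --pt "0 0.001 0 0 0 0"

```text
t: 3.5
tcp_pos: [0.5299, -0.0444, 0.0942]
tool_rot: [0.49, -0.509, 0.511, -0.49]
force: [0.0, 0.8, -0.4]
finger_gap: 0.002
```

Request:
play_rows --pt "0 0.001 0 0 0 0" --pt "0 0.001 0 0 0 0"

```text
t: 3.7
tcp_pos: [0.5298, -0.0444, 0.0932]
tool_rot: [0.49, -0.509, 0.511, -0.49]
force: [-0.5, 0.4, 0.2]
finger_gap: 0.003
```

Request:
play_rows --pt "0 0.001 0 0 0 0" --pt "0 0.001 0 0 0 0"

```text
t: 3.9
tcp_pos: [0.53, -0.0444, 0.0924]
tool_rot: [0.49, -0.509, 0.511, -0.49]
force: [0.7, 0.4, 1.2]
finger_gap: 0.002
```

Request:
play_rows --pt "0 0.001 0 0 0 0" --pt "0 0.001 0 0 0 0"

```text
t: 4.1
tcp_pos: [0.5301, -0.0445, 0.0916]
tool_rot: [0.49, -0.509, 0.511, -0.49]
force: [-0.1, -0.3, 3.1]
finger_gap: 0.0
```

Request:
play_rows --pt "-0.001 0 0 0 0 0" --pt "-0.003 0 0 0 0 0" --pt "-0.005 0 0 0 0 0" --pt "-0.007 0 0 0 0 0" --pt "-0.009 0 0 0 0 0" --pt "-0.009 0 0 0 0 0"

```text
t: 4.7
tcp_pos: [0.5304, -0.035, 0.0914]
tool_rot: [0.49, -0.509, 0.511, -0.49]
force: [0.2, 1.1, 4.7]
finger_gap: -0.003
```

```bash
cat > look.py <<'E'
import sys
from h import *
k=sys.argv[1]
im=snapshot('side')[:,:,::-1].copy();cv2.imwrite(f'pics/side{k}.png',im)
cv2.imwrite(f'pics/s{k}.png',zoom(im,10,325,180,60,60))
E
python3 look.py 2; python3 r.py
```

```text
4.75 C [-59.47   1.34  11.41] F [0.03 0.57 5.68]
```

View pics/s2.png

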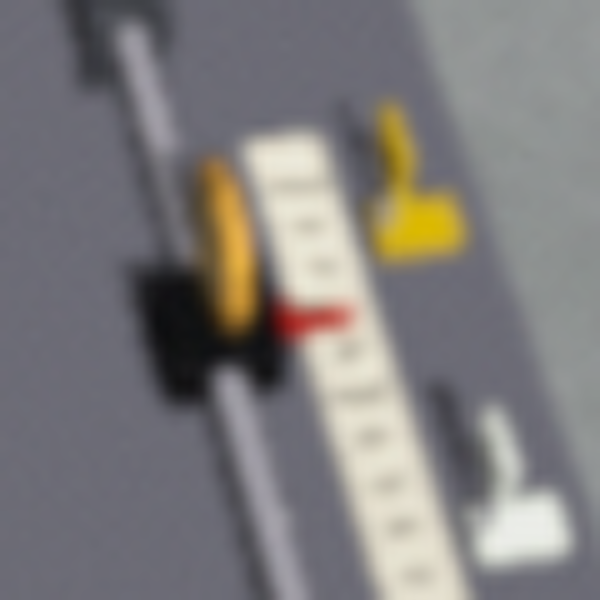

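Request:
play_rows --pt "-0.001 -0.0006 0 0 0 0" --pt "-0.003 -0.0006 0 0 0 0" --pt "-0.005 -0.0006 0 0 0 0" --pt "-0.007 -0.0006 0 0 0 0" --pt "-0.009 -0.0006 0 0 0 0"

```text
t: 5.25
tcp_pos: [0.5307, -0.0263, 0.0918]
tool_rot: [0.49, -0.509, 0.511, -0.49]
force: [-0.3, -0.6, 1.6]
finger_gap: -0.003
```

```bash
python3 r.py
```

```text
5.25 C [-59.48  10.12  11.83] F [-0.25 -0.64  1.59]
```

Request:
play_rows --pt "0 -0.004 0 0 0 0" --pt "0 -0.006 0 0 0 0" --pt "0.007 -0.006 0 0 0 0" --pt "0.014 -0.006 0 0 0 0" --pt "0.02 -0.006 0 0 0 0" --pt "0.02 -0.006 0 0 0 0"

```text
t: 5.85
tcp_pos: [0.5299, -0.0476, 0.0978]
tool_rot: [0.49, -0.509, 0.511, -0.489]
force: [-0.1, -0.6, 0.0]
finger_gap: 0.002
```

```bash
python3 r.py;python3 look.py 3
```

```text
5.85 C [-59.48 -11.21  17.81] F [-0.14 -0.64  0.03]
```

View pics/s3.png

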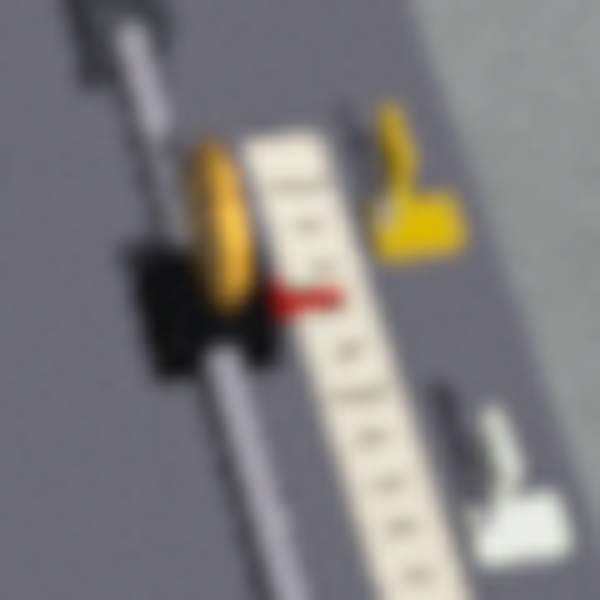

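Request:
play_rows --pt "-0.001 0.003 0 0 0 0" --pt "-0.0015 0.005 0 0 0 0" --pt "-0.0015 0.006 0 0 0 0" --pt "-0.0015 0.006 0 0 0 0"

```text
t: 6.3
tcp_pos: [0.5298, -0.0447, 0.0919]
tool_rot: [0.49, -0.509, 0.51, -0.49]
force: [-1.1, -0.2, 3.5]
finger_gap: -0.001
```

```bash
python3 r.py
```

```text
6.3 C [-59.73  -8.3   11.93] F [-1.07 -0.18  3.54]
```

Request:
play_rows --pt "-0.001 0 0 0 0 0" --pt "-0.003 0 0 0 0 0" --pt "-0.005 0 0 0 0 0" --pt "-0.007 0 0 0 0 0" --pt "-0.009 0 0 0 0 0"

```text
t: 6.8
tcp_pos: [0.5301, -0.0357, 0.0919]
tool_rot: [0.49, -0.509, 0.511, -0.49]
force: [-1.8, -0.6, 2.3]
finger_gap: -0.007
```

Request:
play_rows --pt "-0.002 0 0 0 0 0" --pt "-0.004 0 0 0 0 0" --pt "-0.006 0 0 0 0 0" --pt "-0.008 0 0 0 0 0" --pt "-0.01 0 0 0 0 0"

```text
t: 7.3
tcp_pos: [0.5306, -0.0257, 0.0919]
tool_rot: [0.49, -0.509, 0.511, -0.49]
force: [-1.7, -0.4, 2.2]
finger_gap: 0.007
```

Request:
play_rows --pt "0 -0.004 0 0 0 0" --pt "0 -0.006 0 0 0 0" --pt "0.007 -0.006 0 0 0 0" --pt "0.014 -0.006 0 0 0 0" --pt "0.019 -0.006 0 0 0 0" --pt "0.019 -0.006 0 0 0 0"

```text
t: 7.9
tcp_pos: [0.53, -0.046, 0.0979]
tool_rot: [0.49, -0.509, 0.511, -0.489]
force: [0.2, -0.1, 0.0]
finger_gap: -0.001
```

```bash
python3 r.py;python3 look.py 4
```

```text
7.9 C [-59.4   -9.61  17.85] F [ 0.16 -0.15  0.01]
```

View pics/s4.png

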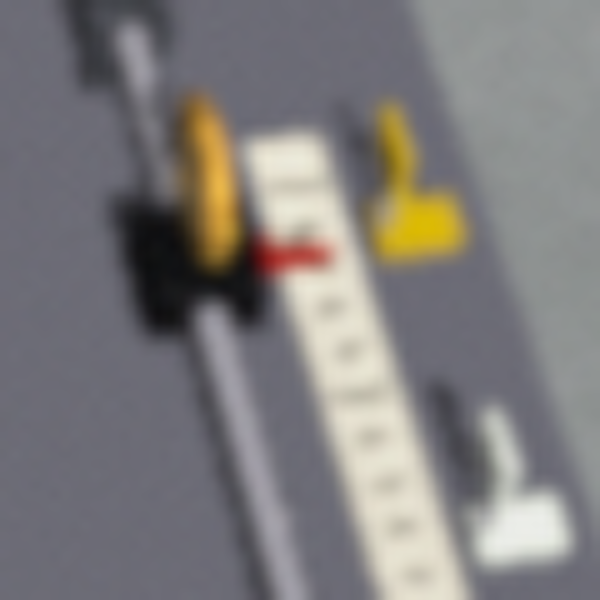

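```bash
python3 - <<'E'
from h import *
for p in((360,343),(351,318),(342,299),(330,255)): print(toC(atz('side',crop(p,10,325,180),.0935),pose)*1e3)
# find crop px of target
print((proj('side',toW([.075,.035,.0135],pose))-[325,180]+.5)*10-.5)
E
```

```text
[74.11279697  2.10307963 13.5       ]
[73.9250298   7.87736003 13.5       ]
[73.39974625 12.37358387 13.5       ]
[73.74217591 22.65399938 13.5       ]
[[320.39038004 202.64044288]]
```

Request:
play_rows --pt "0.001 0.003 0 0 0 0" --pt "0.001 0.005 0 0 0 0" --pt "0.001 0.006 0 0 0 0" --pt "0.001 0.006 0 0 0 0"

```text
t: 8.35
tcp_pos: [0.5297, -0.0458, 0.0919]
tool_rot: [0.49, -0.509, 0.51, -0.49]
force: [-0.5, -0.6, 2.1]
finger_gap: -0.001
```

```bash
python3 r.py
```

```text
8.35 C [-59.71  -9.44  11.91] F [-0.54 -0.65  2.08]
```

Request:
play_rows --pt "-0.001 0.0002 0 0 0 0" --pt "-0.003 0.0002 0 0 0 0" --pt "-0.005 0.0002 0 0 0 0" --pt "-0.007 0.0002 0 0 0 0" --pt "-0.009 0.0002 0 0 0 0" --pt "-0.011 0.0002 0 0 0 0"

```text
t: 8.95
tcp_pos: [0.5302, -0.0347, 0.0918]
tool_rot: [0.49, -0.509, 0.511, -0.49]
force: [-0.5, -0.7, 3.5]
finger_gap: 0.002
```

Request:
play_rows --pt "-0.002 0 0 0 0 0" --pt "-0.004 0 0 0 0 0" --pt "-0.006 0 0 0 0 0" --pt "-0.008 0 0 0 0 0"

```text
t: 9.35
tcp_pos: [0.5306, -0.0267, 0.0917]
tool_rot: [0.49, -0.509, 0.511, -0.49]
force: [-2.2, -0.6, 3.4]
finger_gap: 0.003
```

Request:
play_rows --pt "0 -0.004 0 0 0 0" --pt "0 -0.006 0 0 0 0" --pt "0.007 -0.006 0 0 0 0" --pt "0.014 -0.006 0 0 0 0" --pt "0.014 -0.006 0 0 0 0"

```text
t: 9.85
tcp_pos: [0.5303, -0.0421, 0.0976]
tool_rot: [0.49, -0.509, 0.511, -0.489]
force: [-0.4, -0.2, 0.3]
finger_gap: -0.001
```

```bash
python3 r.py;python3 look.py 5
```

```text
9.85 C [-59.32  -5.72  17.62] F [-0.38 -0.22  0.31]
```

View pics/s5.png

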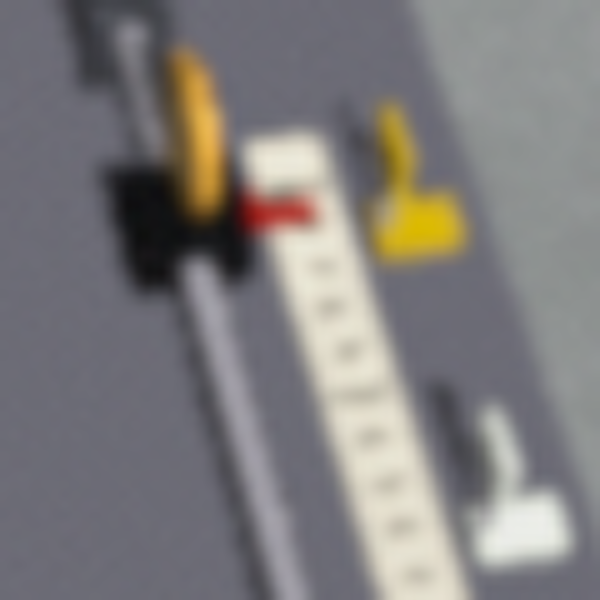

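Request:
play_rows --pt "0 -0.04 0 0 0 0" --pt "0 -0.08 0 0 0 0" --pt "0.02 -0.1 0 0 0 0" --pt "0.06 -0.1 -0.01 0 0 0" --pt "0.1 -0.1 -0.02 0 0 0" --pt "0.14 -0.1 -0.03 0 0 0" --pt "0.18 -0.1 -0.05 0 0 0" --pt "0.22 -0.1 -0.06 0 0 0" --pt "0.26 -0.1 -0.07 0 0 0" --pt "0.3 -0.1 -0.08 0 0 0" --pt "0.32 -0.1 -0.08 0 0 0"

```text
t: 11.0
tcp_pos: [0.4359, -0.3606, 0.1982]
tool_rot: [0.489, -0.51, 0.512, -0.489]
force: [-0.5, 0.2, -0.1]
finger_gap: -0.002
```

```bash
python3 r.py; python3 - <<'E'
from h import *
ims={}
for n in('top','side'):
    a=np.mean([snapshot(n).astype(float) for _ in range(3)],0)
    im=a[:,:,::-1].clip(0,255).astype(np.uint8);ims[n]=im;cv2.imwrite(f'pics/{n}6.png',im)
cv2.imwrite('pics/full6.png',ims['top'])
cv2.imwrite('pics/z6t.png',zoom(ims['top'],13,300,132,60,45))
cv2.imwrite('pics/z6s.png',zoom(ims['side'],13,332,185,46,46))
E
```

```text
11.0 C [-140.89 -327.7   118.15] F [-0.53  0.22 -0.12]
```

View pics/full6.png

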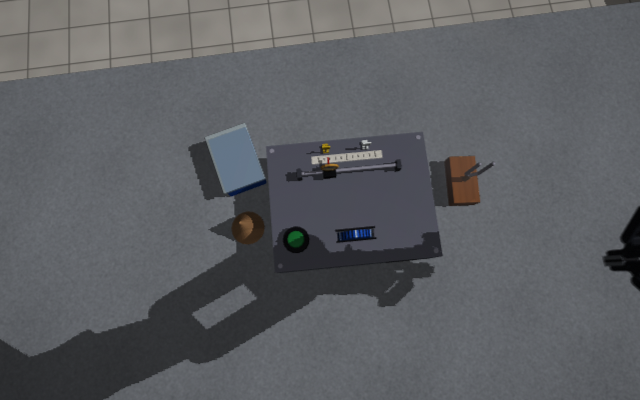

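View pics/z6t.png

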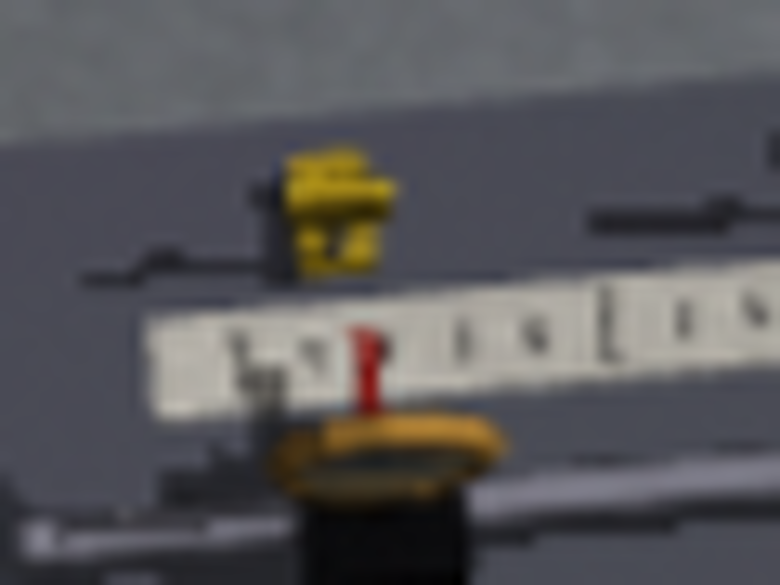

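View pics/z6s.png

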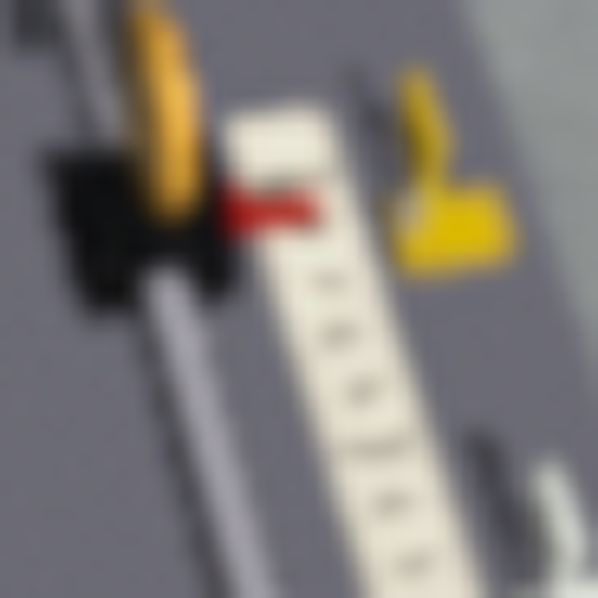

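```bash
python3 - <<'E'
from h import *
t=lambda p,z:np.round(toC(atz('top',crop(p,13,300,132),.08+z/1e3),pose)*1e3,1)
s=lambda p,z:np.round(toC(atz('side',crop(p,13,332,185),.08+z/1e3),pose)*1e3,1)
for p in((302,270),(380,263),(285,152),(365,150)):print('T foot',t(p,3))
for p in((395,222),(500,195),(405,275),(512,262)):print('S foot',s(p,3 if p[1]<230 else 1))
print('tip',t((366,330),13.5),t((366,330),10),s((322,208),13.5),s((322,208),10))
us=crop((322,208),13,332,185);ut=crop((366,330),13,300,132);x,e=tri(us,ut);print(toC(x,pose)*1e3,e)
# red column / yellow centroids
im=cv2.imread('pics/top6.png').astype(int)[130:175,300:360]
b,g,r=im[...,0],im[...,1],im[...,2]
y=np.clip(np.minimum(r,g)-b-25,0,None)*((np.minimum(r,g)-b>25)&(abs(r-g)<50))
red=np.clip(r-np.maximum(g,b)-30,0,None)*(g<80)
for nm,w in(('yel',y),('red',red)):
    for i in np.where(w.sum(1)>30)[0]: print(nm,i+130,np.round((w[i]*np.arange(300,360)).sum()/w[i].sum(),2),[int(v) for v in w[i] if v>0])
E
```

```text
T foot [87.6 40.4  3. ]
T foot [87.6 29.9  3. ]
T foot [104.4  41.1   3. ]
T foot [103.7  30.3   3. ]
S foot [86.7 37.5  3. ]
S foot [102.8  39.8   3. ]
S foot [86.2 29.3  1. ]
S foot [101.9  29.1   1. ]
tip [75.1 33.1 13.5] [76.2 33.  10. ] [74.1 33.4 13.5] [75.1 36.2 10. ]
[74.46902901 33.1530146  13.97667924] 0.0007141913338554998
yel 144 324.74 [27, 62, 63, 70, 73, 52]
yel 145 324.66 [38, 79, 86, 69, 70, 55, 13]
yel 146 325.53 [64, 87, 89, 87, 85, 82, 77, 78, 1]
yel 147 325.12 [48, 61, 51, 45, 41, 36, 34, 36]
yel 148 325.07 [10, 21, 15, 13, 13, 11, 9, 8]
yel 149 325.79 [30, 23, 1, 5, 44, 32]
yel 150 325.39 [60, 58, 1, 15, 63, 44]
yel 151 325.97 [30, 41, 35, 76, 45]
yel 152 325.31 [26, 44, 36, 35, 41, 13]
yel 164 331.67 [4, 10, 16, 22, 34, 42, 44, 43, 45, 40, 35, 30, 3]
yel 165 331.51 [26, 32, 29, 29, 31, 38, 38, 40, 40, 40, 41, 46, 35, 2]
yel 166 331.19 [2, 5, 5, 15, 13, 2, 5, 13, 22, 8]
red 158 328.03 [62, 2]
red 159 328.01 [68, 1]
red 160 328.0 [74]
red 161 328.0 [76]
red 162 328.0 [71]
red 163 328.1 [5, 42, 11]
```

```bash
python3 - <<'E'
from h import *
im=cv2.imread('pics/top6.png').astype(int)
print('r-g red rows');
for v in range(156,165): print(v,(im[v,323:334,2]-im[v,323:334,1]).tolist())
print('r-b yel')
for v in range(142,154): print(v,(im[v,317:334,2]-im[v,317:334,0]).tolist())
im=cv2.imread('pics/side6.png').astype(int)
print('side r-b, cols 360-373')
for v in range(188,208): print(v,(im[v,360:374,2]-im[v,360:374,0]).tolist())
print('side r-g cols 346-360')
for v in range(194,208): print(v,(im[v,346:361,2]-im[v,346:361,1]).tolist())
E
```

```text
r-g red rows
156 [4, 4, 3, 3, 4, 3, 5, 4, 4, 4, 3]
157 [3, 4, 4, 19, 50, 51, 15, 4, 3, 3, 3]
158 [2, 3, 4, 9, 57, 92, 32, 3, 4, 4, 5]
159 [3, 3, 3, 5, 53, 98, 31, 3, 3, 4, 4]
160 [3, 4, 3, 4, 42, 104, 21, 3, 5, 3, 4]
161 [3, 4, 4, 4, 49, 106, 19, 3, 4, 4, 4]
162 [4, 4, 4, 4, 43, 101, 23, 1, 1, 1, 1]
163 [1, 0, 0, 0, 36, 72, 41, 15, 10, 11, 12]
164 [1, 4, 23, 27, 33, 38, 42, 43, 43, 43, 43]
r-b yel
142 [-12, -11, -12, -12, -12, -12, -12, -12, -12, -12, -11, -12, -12, -12, -11, -12, -11]
143 [-11, -11, -11, -12, -12, -11, 10, 20, 40, 50, 29, -2, -11, -12, -11, -12, -11]
144 [-12, -11, -11, -11, -12, 72, 111, 113, 120, 123, 97, 19, -12, -12, -12, -11, -12]
145 [-12, -11, -12, -12, -9, 81, 130, 138, 119, 119, 100, 49, 24, -2, -12, -11, -11]
146 [-11, -11, -9, -7, 2, 108, 138, 142, 140, 138, 134, 127, 124, 35, -11, -11, -11]
147 [-11, -11, -7, -6, 4, 93, 109, 96, 89, 84, 78, 75, 75, 11, -12, -12, -11]
148 [-12, -12, -11, -7, 2, 46, 58, 52, 50, 47, 45, 44, 42, 1, -12, -12, -11]
149 [-12, -12, -12, -8, -4, 21, 70, 60, 34, 38, 87, 73, 16, -9, -11, -11, -12]
150 [-12, -11, -11, -8, -5, 25, 10
[... 1681 characters left out ...]
 6, 4, 3, 3, 3, 5, 4, 2, 0, 1]
196 [50, 29, 4, 3, 5, 5, 3, 2, 3, 3, 4, 4, 2, 1, 1]
197 [49, 29, 6, 6, 9, 7, 5, 5, 4, 5, 4, 4, 2, 1, 0]
198 [47, 27, 13, 23, 23, 12, 5, 5, 8, 12, 10, 6, 3, 2, 0]
199 [42, 25, 23, 49, 54, 37, 27, 29, 35, 36, 25, 11, 4, 2, 1]
200 [33, 17, 27, 71, 95, 89, 84, 87, 88, 77, 45, 17, 6, 3, 3]
201 [18, 8, 25, 75, 113, 121, 117, 113, 108, 92, 53, 20, 7, 4, 5]
202 [6, 3, 18, 57, 86, 88, 75, 64, 55, 45, 29, 12, 6, 4, 3]
203 [-1, 0, 7, 27, 37, 35, 27, 20, 15, 12, 9, 7, 5, 5, 4]
204 [0, 0, 1, 5, 8, 8, 9, 7, 5, 3, 2, 3, 3, 5, 4]
205 [1, 0, 0, 1, 1, 2, 4, 6, 4, 3, 5, 5, 5, 6, 4]
206 [1, 1, 0, 0, 0, 1, 3, 5, 4, 6, 5, 5, 5, 5, 5]
207 [2, 1, 1, 0, 1, 1, 2, 5, 5, 4, 6, 5, 5, 6, 5]
```

```bash
python3 - <<'E'
from h import *
c=lambda n,p,z:np.round(toC(atz(n,p,.08+z/1e3),pose)*1e3,2)
print('T foot',c('top',(325.37,150),4));print('T tip',c('top',(327.7,157.3),13.5),c('top',(327.8,158),13.5))
for col,a,b in((366,198.9,205.0),(368,199.3,204.6)):print('S foot top edge',c('side',(col,a),4),'bottom',c('side',(col,b),0))
print('S tip',[c('side',(355.5,200.8),z) for z in(12,13.5,15)])
# px per mm of y
print(proj('top',[toW([.075,.033,.0135],pose),toW([.075,.034,.0135],pose)]),proj('side',[toW([.075,.033,.0135],pose),toW([.075,.034,.0135],pose)]))
E
```

```text
T foot [91.03 35.53  4.  ]
T tip [74.47 33.19 13.5 ] [73.2  33.14 13.5 ]
S foot top edge [95.52 41.83  4.  ] bottom [92.99 30.68 -0.  ]
S foot top edge [98.94 40.25  4.  ] bottom [96.9  30.97 -0.  ]
S tip [array([72.89, 34.26, 12.  ]), array([72.48, 33.05, 13.5 ]), array([72.06, 31.84, 15.  ])]
[[327.78106303 156.99460743]
 [327.20318411 157.04789686]] [[356.85182868 200.63951637]
 [356.72031453 200.22640711]]
```

Request:
play_rows --pt "-0.03 0 0.01 0 0 0" --pt "-0.07 0 0.02 0 0 0" --pt "-0.11 0 0.03 0 0 0" --pt "-0.15 0 0.04 0 0 0" --pt "-0.19 0 0.05 0 0 0" --pt "-0.23 0 0.06 0 0 0" --pt "-0.27 0 0.07 0 0 0" --pt "-0.3 0.02 0.08 0 0 0" --pt "-0.32 0.05 0.08 0 0 0" --pt "-0.32 0.08 0.08 0 0 0" --pt "-0.32 0.1 0.08 0 0 0" --pt "-0.32 0.1 0.08 0 0 0"

```text
t: 12.5
tcp_pos: [0.5273, -0.0382, 0.0954]
tool_rot: [-0.492, 0.511, -0.508, 0.489]
force: [-1.0, -0.0, 0.5]
finger_gap: -0.0
```

Request:
play_rows --pt "0 0.002 0 0 0 0" --pt "0 0.004 0 0 0 0" --pt "0 0.005 0 0 0 0" --pt "0 0.005 0 0 0 0"

```text
t: 12.9
tcp_pos: [0.5305, -0.0412, 0.0935]
tool_rot: [0.49, -0.509, 0.511, -0.49]
force: [-0.4, 0.8, 0.0]
finger_gap: -0.004
```

```bash
python3 r.py
```

```text
12.9 C [-59.13  -4.75  13.52] F [-0.39  0.78  0.02]
```

Request:
play_rows --pt "0 0.001 0 0 0 0" --pt "0 0.0017 0 0 0 0" --pt "0 0.0017 0 0 0 0" --pt "0 0.0017 0 0 0 0"

```text
t: 13.3
tcp_pos: [0.5305, -0.0412, 0.0915]
tool_rot: [0.49, -0.509, 0.511, -0.49]
force: [-1.3, 0.0, 4.1]
finger_gap: -0.001
```

```bash
python3 r.py
```

```text
13.3 C [-59.1   -4.81  11.53] F [-1.31  0.02  4.08]
```

Request:
play_rows --pt "-0.001 -0.0002 0 0 0 0" --pt "-0.0025 -0.0003 0 0 0 0" --pt "-0.004 -0.0003 0 0 0 0" --pt "-0.0045 -0.0003 0 0 0 0" --pt "-0.0045 -0.0003 0 0 0 0" --pt "-0.0045 -0.0003 0 0 0 0"

```text
t: 13.9
tcp_pos: [0.5307, -0.0363, 0.0914]
tool_rot: [0.49, -0.509, 0.511, -0.49]
force: [1.2, 0.2, 5.5]
finger_gap: 0.001
```

```bash
python3 r.py
```

```text
13.9 C [-59.18   0.07  11.42] F [1.18 0.22 5.5 ]
```

Request:
play_rows --pt "0 -0.001 0 0 0 0" --pt "0 -0.003 0 0 0 0" --pt "0 -0.03 0 0 0 0" --pt "0 -0.07 0 0 0 0" --pt "0.02 -0.1 0 0 0 0" --pt "0.06 -0.1 -0.02 0 0 0" --pt "0.1 -0.1 -0.03 0 0 0" --pt "0.14 -0.1 -0.04 0 0 0" --pt "0.18 -0.1 -0.05 0 0 0" --pt "0.22 -0.1 -0.06 0 0 0" --pt "0.26 -0.1 -0.07 0 0 0" --pt "0.3 -0.1 -0.08 0 0 0"

```text
t: 15.1
tcp_pos: [0.4365, -0.3332, 0.1908]
tool_rot: [-0.49, 0.511, -0.509, 0.49]
force: [0.6, 0.0, -0.4]
finger_gap: 0.0
```

```bash
python3 r.py; python3 - <<'E'
from h import *
ims={}
for n in('top','side'):
    a=np.mean([snapshot(n).astype(float) for _ in range(2)],0)
    ims[n]=a[:,:,::-1].clip(0,255).astype(np.uint8);cv2.imwrite(f'pics/{n}7.png',ims[n])
cv2.imwrite('pics/z7.png',np.hstack([zoom(ims['top'],10,305,135,40,40),zoom(ims['side'],10,338,188,40,40)]))
im=ims['top'].astype(int)
for v in range(154,165): print(v,(im[v,321:334,2]-im[v,321:334,1]).tolist())
for v in range(148,153): print(v,(im[v,317:334,2]-im[v,317:334,0]).tolist())
im=ims['side'].astype(int)
for v in range(194,206): print(v,(im[v,346:361,2]-im[v,346:361,1]).tolist())
E
```

```text
15.1 C [-141.36 -300.34  110.84] F [ 0.64  0.   -0.37]
154 [-1, -1, 0, -1, -2, -2, -1, -2, -1, -2, 0, 0, 2]
155 [1, 1, 1, 2, 2, 3, 3, 2, 3, 4, 4, 4, 3]
156 [3, 3, 4, 4, 3, 4, 4, 3, 3, 4, 4, 4, 4]
157 [3, 4, 3, 3, 30, 59, 16, 4, 2, 4, 4, 3, 4]
158 [4, 3, 3, 2, 44, 92, 40, 10, 2, 3, 4, 3, 4]
159 [3, 3, 3, 4, 46, 91, 47, 11, 2, 3, 3, 3, 4]
160 [2, 4, 4, 4, 45, 90, 67, 16, 3, 3, 4, 4, 4]
161 [4, 4, 3, 4, 28, 77, 74, 16, 4, 3, 3, 3, 4]
162 [3, 3, 4, 3, 23, 73, 74, 20, 3, 1, 2, 1, 0]
163 [2, 2, 1, 0, 7, 56, 68, 22, 6, 6, 8, 5, 1]
164 [-1, 1, 8, 14, 25, 36, 39, 41, 41, 41, 41, 41, 39]
148 [-12, -11, -11, -7, 2, 45, 59, 54, 50, 49, 44, 44, 42, -1, -12, -11, -12]
149 [-11, -11, -12, -8, -4, 21, 70, 61, 34, 39, 87, 73, 15, -9, -13, -12, -11]
150 [-11, -12, -11, -8, -6, 25, 108, 104, 35, 50, 113, 87, 12, -12, -11, -11, -12]
151 [-12, -12, -12, -8, -6, 12, 72, 83, 24, 76, 126, 89, 13, -12, -12, -12, -11]
152 [-8, -7, -7, -6, -6, 4, 65, 87, 76, 76, 84, 48, 0, -11, -12, -11, -12]
194 [42, 21, 3, 3, 4, 5, 6, 6, 5, 6, 5, 3, 1, 0, 1]
195 [46, 24, 3, 3, 5, 6, 3, 3, 3, 4, 4, 4, 3, 1, 0]
196 [48, 26, 7, 8, 7, 5, 2, 2, 3, 3, 6, 4, 1, 1, 0]
197 [46, 27, 17, 25, 18, 9, 6, 5, 5, 6, 7, 5, 3, 1, 0]
198 [40, 23, 32, 53, 49, 29, 20, 22, 24, 25, 18, 9, 4, 1, 0]
199 [28, 15, 40, 84, 98, 85, 82, 84, 83, 68, 38, 14, 5, 2, 2]
200 [13, 8, 38, 94, 124, 123, 115, 107, 92, 69, 36, 13, 5, 2, 3]
201 [3, 2, 26, 69, 91, 85, 74, 62, 47, 34, 19, 9, 4, 3, 4]
202 [0, -1, 10, 28, 38, 34, 29, 21, 17, 11, 8, 5, 5, 4, 4]
203 [-1, 0, 2, 5, 8, 8, 8, 7, 6, 6, 5, 4, 5, 4, 3]
204 [0, 1, -1, 1, 1, 2, 4, 4, 3, 2, 2, 3, 4, 5, 4]
205 [2, 1, 0, 0, 0, 1, 4, 5, 4, 3, 6, 5, 5, 6, 4]
```

View pics/z7.png

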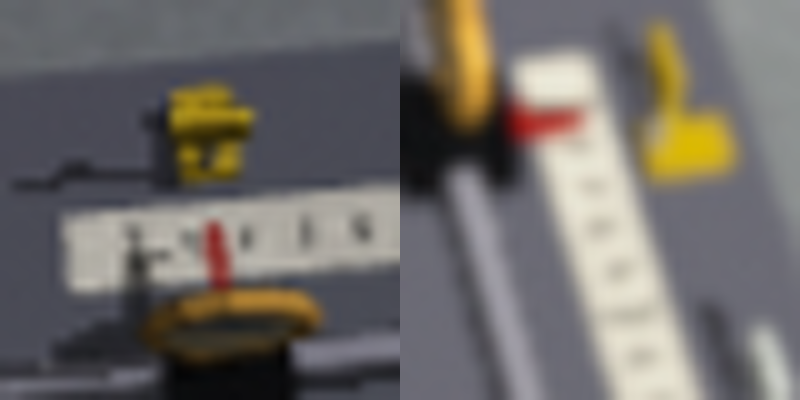

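```bash
python3 - <<'E'
from h import *
from scipy.optimize import brentq
for k,c0 in((0,340),(6,322),(7,320)):
    im=cv2.imread(f'pics/top{k}.png').astype(float);out=[]
    for v in range(150,165):
        w=im[v,c0:c0+14,2]-im[v,c0:c0+14,1]
        w=w-np.median(w); w[w<5]=0
        if w.max()<50 or w.max()>0 and (w>15).sum()>5: continue
        u=(w*np.arange(c0,c0+14)).sum()/w.sum();out.append((v,round(u,2),toC(atz('top',(u,v),.0937),pose)[1]*1e3))
    print(k,[(a,b,round(c,2)) for a,b,c in out],np.mean([c for *_,c in out]))
for k,c0 in((0,350),(6,346),(7,346)):
    im=cv2.imread(f'pics/side{k}.png').astype(float);out=[]
    for u in range(352,362):
        w=im[190:220,u,2]-im[190:220,u,1];w=w-np.median(w);w[w<5]=0
        if w.max()<45: continue
        v=(w*np.arange(190,220)).sum()/w.sum();out.append((u,round(v,2),toC(atz('side',(u,v),.0937),pose)[1]*1e3))
    print('side',k,[(a,b,round(c,2)) for a,b,c in out])
E
```

```text
0 [(156, np.float64(345.12), np.float64(3.12)), (157, np.float64(345.23), np.float64(3.11)), (158, np.float64(345.29), np.float64(3.21)), (159, np.float64(345.57), np.float64(2.92)), (160, np.float64(345.78), np.float64(2.75)), (161, np.float64(345.99), np.float64(2.59))] 2.9465684925849533
6 [(158, np.float64(327.8), np.float64(33.16)), (159, np.float64(327.87), np.float64(33.21)), (160, np.float64(327.86), np.float64(33.4)), (161, np.float64(327.81), np.float64(33.66)), (162, np.float64(327.87), np.float64(33.73)), (163, np.float64(328.14), np.float64(33.44))] 33.4318973316529
7 [(157, np.float64(325.85), np.float64(36.32)), (158, np.float64(326.05), np.float64(36.16)), (159, np.float64(326.09), np.float64(36.26)), (160, np.float64(326.23), np.float64(36.2)), (161, np.float64(326.39), np.float64(36.09)), (162, np.float64(326.48), np.float64(36.12)), (163, np.float64(326.74), np.float64(35.85))] 36.14077860937409
side 0 [(353, np.float64(213.49), np.float64(5.04)), (354, np.float64(213.69), np.float64(4.3)), (355, np.float64(213.91), np.float64(3.5)), (356, np.float64(214.03), np.float64(2.95)), (357, np.float64(213.87), np.float64(2.98)), (358, np.float64(213.71), np.float64(3.04)), (359, np.float64(213.57), np.float64(3.04)), (360, np.float64(213.38), np.float64(3.16))]
side 6 [(352, np.float64(201.04), np.float64(33.43)), (353, np.float64(200.86), np.float64(33.53)), (354, np.float64(200.74), np.float64(33.5)), (355, np.float64(200.58), np.float64(33.55)), (356, np.float64(200.48), np.float64(33.47))]
side 7 [(352, np.float64(200.09), np.float64(35.64)), (353, np.float64(199.91), np.float64(35.73)), (354, np.float64(199.79), np.float64(35.69)), (355, np.float64(199.67), np.float64(35.67))]
```

Request:
play_rows --pt "-0.03 0 0.01 0 0 0" --pt "-0.07 0 0.02 0 0 0" --pt "-0.11 0 0.03 0 0 0" --pt "-0.15 0 0.04 0 0 0" --pt "-0.19 0 0.05 0 0 0" --pt "-0.23 0 0.06 0 0 0" --pt "-0.27 0 0.07 0 0 0" --pt "-0.31 0 0.075 0 0 0" --pt "-0.35 0 0.08 0 0 0" --pt "-0.385 0 0.081 0 0 0" --pt "-0.4 0 0.081 0 0 0" --pt "-0.4 0 0.081 0 0 0"

```text
t: 16.5
tcp_pos: [0.5336, 0.0665, 0.1907]
tool_rot: [0.492, -0.508, 0.509, -0.491]
force: [0.2, 0.2, 0.4]
finger_gap: 0.001
```

Request:
play_rows --pt "0 0.02 0 0 0 0" --pt "0 0.04 0 0 0 0" --pt "0 0.06 0 0 0 0" --pt "0 0.075 0 0 0 0" --pt "0 0.085 0 0 0 0" --pt "0 0.085 0 0 0 0" --pt "0 0.085 0 0 0 0"

```text
t: 17.2
tcp_pos: [0.5353, 0.0629, 0.1063]
tool_rot: [0.49, -0.509, 0.511, -0.49]
force: [-0.2, -0.1, 0.7]
finger_gap: 0.001
```

```bash
python3 r.py; python3 look.py 8; python3 - <<'E'
from h import *
cv2.imwrite('pics/b8.png',zoom(cv2.imread('pics/side8.png'),4,220,130,180,140))
E
```

```text
17.2 C [-58.48  99.39  26.32] F [-0.18 -0.11  0.74]
```

View pics/b8.png

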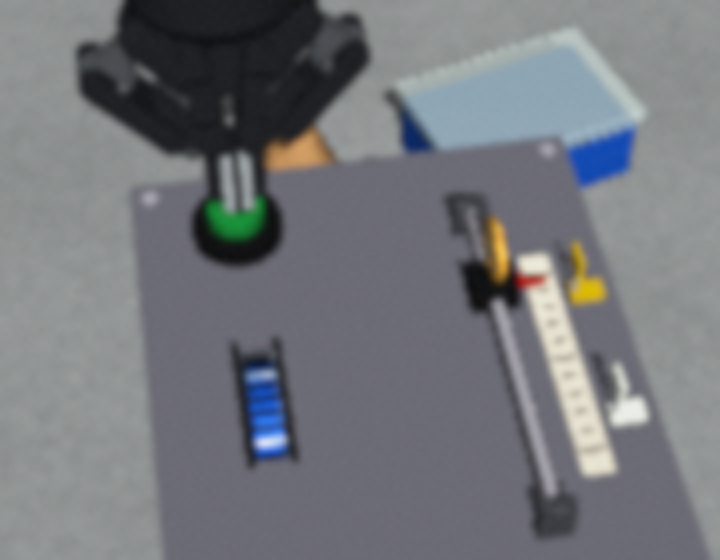

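Request:
play_rows --pt "0 0.003 -0.001 0 0 0" --pt "0 0.006 -0.0015 0 0 0" --pt "0 0.008 -0.0015 0 0 0" --pt "0 0.01 -0.0015 0 0 0" --pt "0 0.012 -0.0015 0 0 0" --pt "0 0.012 -0.0015 0 0 0"

```text
t: 17.85
tcp_pos: [0.5345, 0.0634, 0.0959]
tool_rot: [0.49, -0.508, 0.511, -0.49]
force: [-2.2, -0.1, 13.7]
finger_gap: 0.003
```

Request:
play_rows --pt "0 0.001 0 0 0 0" --pt "0 0.002 0 0 0 0" --pt "0 0.002 0 0 0 0"

```text
t: 18.15
tcp_pos: [0.5345, 0.0634, 0.0957]
tool_rot: [0.49, -0.508, 0.511, -0.49]
force: [-4.4, -0.4, 26.4]
finger_gap: 0.0
```

```bash
python3 r.py; python3 look.py 9; python3 - <<'E'
from h import *
im=snapshot('top')[:,:,::-1].copy()
cv2.imwrite('pics/b9.png',np.hstack([zoom(cv2.imread('pics/side9.png'),8,255,165,50,50),zoom(im,8,270,215,50,50)]))
E
```

```text
18.15 C [-59.3   99.92  15.68] F [-4.41 -0.44 26.43]
```

View pics/b9.png

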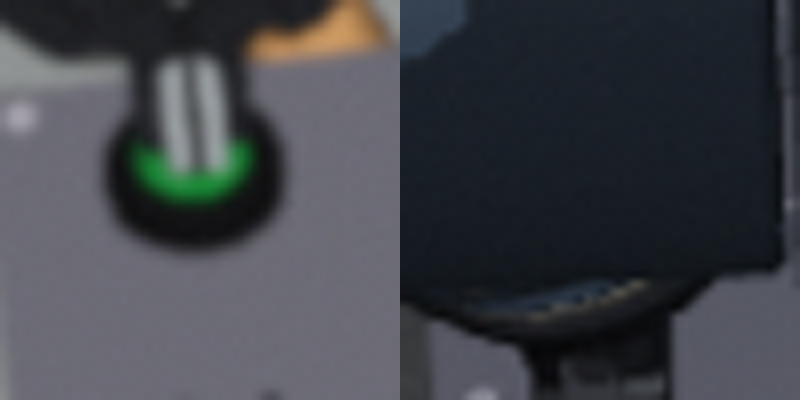

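Request:
play_rows --pt "0 -0.0015 0 0 0 0" --pt "0 -0.0025 0 0 0 0" --pt "0 -0.0025 0 0 0 0"

```text
t: 18.55
tcp_pos: [0.5345, 0.0634, 0.096]
tool_rot: [0.49, -0.508, 0.511, -0.49]
force: [-1.2, -0.7, 10.7]
finger_gap: 0.002
```

Request:
play_rows --pt "0 -0.001 0 0 0 0" --pt "0 -0.001 0 0 0 0" --pt "0 -0.001 0 0 0 0"

```text
t: 18.85
tcp_pos: [0.5344, 0.0634, 0.0961]
tool_rot: [0.49, -0.509, 0.511, -0.49]
force: [0.8, -0.4, 5.9]
finger_gap: 0.002
```

Request:
play_rows --pt "0 -0.002 0 0 0 0" --pt "0 -0.002 0 0 0 0" --pt "0 -0.002 0 0 0 0"

```text
t: 19.15
tcp_pos: [0.5344, 0.0634, 0.0978]
tool_rot: [0.49, -0.509, 0.511, -0.49]
force: [0.9, -0.5, 4.4]
finger_gap: -0.001
```

Request:
play_rows --pt "0 -0.001 0 0 0 0" --pt "0 -0.002 0 0 0 0" --pt "0 -0.002 0 0 0 0"

```text
t: 19.45
tcp_pos: [0.5337, 0.0636, 0.0996]
tool_rot: [0.49, -0.509, 0.511, -0.49]
force: [1.9, -0.4, 2.7]
finger_gap: -0.003
```

Request:
play_rows --pt "0 -0.003 0 0 0 0" --pt "0 -0.01 0 0 0 0" --pt "0 -0.04 0 0 0 0" --pt "0 -0.08 0 0 0 0" --pt "0 -0.1 0 0 0 0" --pt "0.03 -0.1 -0.01 0 0 0" --pt "0.07 -0.1 -0.02 0 0 0" --pt "0.11 -0.1 -0.03 0 0 0" --pt "0.15 -0.1 -0.04 0 0 0" --pt "0.19 -0.1 -0.05 0 0 0" --pt "0.23 -0.1 -0.06 0 0 0" --pt "0.27 -0.1 -0.07 0 0 0"

```text
t: 20.65
tcp_pos: [0.4511, -0.2037, 0.1998]
tool_rot: [-0.49, 0.51, -0.51, 0.49]
force: [1.5, -0.2, -0.0]
finger_gap: 0.005
```

Request:
play_rows --pt "0.04 0 -0.005 0 0 0" --pt "0.08 0 -0.01 0 0 0" --pt "0.12 0 -0.01 0 0 0" --pt "0.12 0 -0.01 0 0 0" --pt "0.12 0 -0.01 0 0 0"

```text
t: 21.15
tcp_pos: [0.437, -0.3225, 0.1997]
tool_rot: [-0.489, 0.511, -0.51, 0.489]
force: [-0.4, 1.1, -0.9]
finger_gap: 0.0
```

```bash
python3 r.py; python3 - <<'E'
from h import *
ims={}
for n in('top','side'):
    ims[n]=snapshot(n)[:,:,::-1].copy();cv2.imwrite(f'pics/{n}10.png',ims[n])
cv2.imwrite('pics/f10.png',np.hstack([zoom(ims['top'],2,190,110,200,180),zoom(ims['side'],2,230,130,180,180)]))
cv2.imwrite('pics/z10.png',np.hstack([zoom(ims['top'],10,305,135,40,40),zoom(ims['side'],10,338,188,40,40)]))
a=cv2.imread('pics/top7.png').astype(int);print('diff region',np.abs(ims['top'].astype(int)-a)[135:175,300:410].max())
a=cv2.imread('pics/side7.png').astype(int);print(np.abs(ims['side'].astype(int)-a)[180:260,325:400].max())
E
```

```text
21.15 C [-141.32 -289.58  119.69] F [-0.41  1.07 -0.92]
diff region 4
4
```

View pics/f10.png

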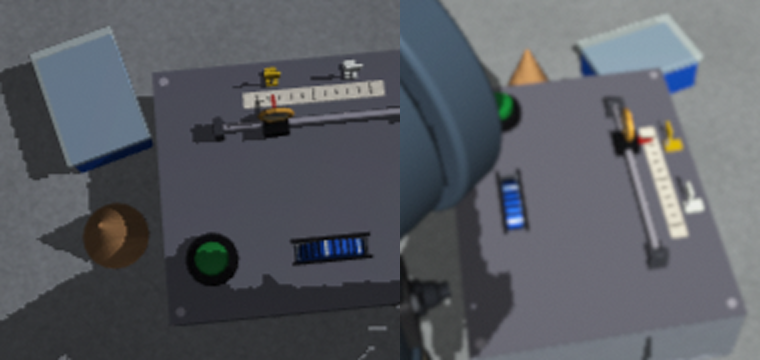

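View pics/z10.png

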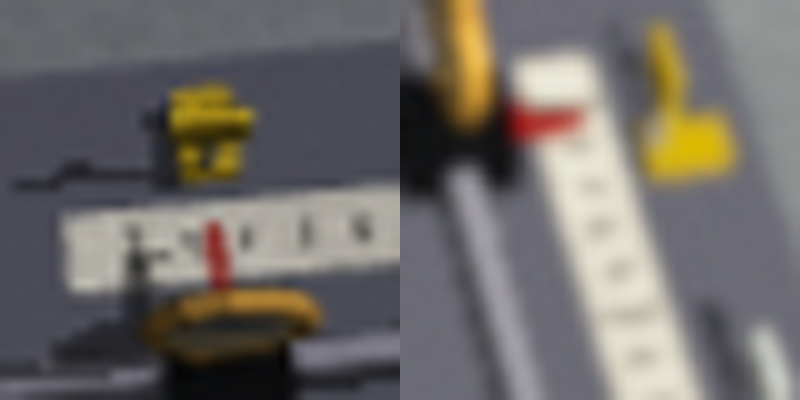

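```bash
python3 -c "
from station import sign_off
print(sign_off())"
```

```text
the job is handed in; nothing more can be done
None
```

The red pointer is lined up with the yellow flag to within about half a millimetre, the green button was pressed fully down and released, and the job is handed in.

- **Thumbwheel:** I rolled it with the shut fingertips in four light strokes, using about 33 mm of lens travel. The wheel first met the fingertip about 12.6 mm above the console top. The readings I took showed 2 to 5.7 N on the wheel. Two were slightly over your 2–5 N range, at 5.7 and 5.5 N; none came near 9 N. Force was read only between moves, not continuously.
- **Alignment:** The two cameras disagree slightly. In console y, the pointer is at 36.1 mm from the top camera, 35.7 mm from the side camera and 35.7 mm from adding up the strokes. The yellow mark is at 35.5 mm from the top camera. The side camera gave a rougher 35.6 to 36.2 mm for the mark.
- **Button:** It reached its hard stop, and I overpressed briefly to about 26 N there. As I lifted off, the force fell from 5.9 to 4.4 to 2.7 N, which fits about 6 mm of travel.
- **Final check:** The lens area showed no change between the pictures before and after the button press. The arm stood clear of everything at 21 s. The cone and kit box looked unmoved in the last pictures. I did not look at the tuning fork again after the final retreat, but all moves passed well above it. I did not check the lamp itself.

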